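# Tip the inspected parts into the docked bin

### The arm

A 6-joint arm with a two-finger parallel gripper is mounted at the origin on the work surface. World frame = base frame: x ahead of the robot, y to its left, z up, the work surface at z = 0. Lengths are in m, angles in rad, forces in N, time in s.
With the tool pointing down it reaches from about 0.15 to 0.775 m from the base axis. Payload 6.1 kg.
Tool frame: the origin (TCP) lies on the centre line of the jaws, within the pads' length; the fingertips stand 11 mm ahead of it and the grasp point (between the pads) lies 8 mm behind it; z points along the fingers, y is the line along which they close (so a half turn about z gives the same grasp; the last joint's range is limited). The gripper opens to 85 mm and grips with 20 to 120 N. Pads are 22 mm wide; open, the fingers measure 114 mm over their backs; the gripper's body (76 mm by 85 mm) begins 54 mm behind the grasp point. The pads swing forward as they close: fully open they stand 13 mm farther back than shut.
Start: joints at [-1.191, 0.126, -0.04, 1.405, 0, 1.571], TCP at [0.195, -0.488, 0.242] pointing down, gripper open.
Joint ranges: [-2.72, 2.72], [-0.95, 1.95], [-1.27, 1.35], [-1.78, 2.02], [-1.46, 1.47], [-3.14, 3.14]. Speed limits (rad/s): [2.39, 2.39, 3.01, 3.14, 3.14, 3.14].

### API

Orientations are given as a unit quaternion [w, x, y, z].
In Python, from plant import status, eyes, manip gives the robot as it stands.
- The arm moves only by the tool drive_tool, never from a script. Its argument "deltas" is one flat list of numbers, 7 for each row, row after row: the turn, a rotation vector about the world's x, y, z each as a share of 180 degrees, from -1 to 1, then the shift along the world's x, y, z each as a share of 100 cm, from -1 to 1, then the closure, from -1 (fully open) to 1 (shut). In form: [wx, wy, wz, tx, ty, tz, fingers, wx, wy, wz, tx, ty, tz, fingers, ...]. A call has 1 to 12 rows; each row shifts and turns the commanded pose from where the row before left it; what a row does not reach is not made up. A row lasts 1/10 s, in which the tool goes at most 50 mm and 8.59 degrees, less where a joint would pass 70% of its speed; a pose out of reach is approached as far as the arm can. A call with a number of a shift or a turn outside -1 to 1 is refused whole. A call with a gripper value outside its range is refused whole. The fingers move at their own pace and stop on an object; the grip force is fixed at half the most. Time passes only in rows, so rows that do not move let the fingers close. It gives the time, the measured TCP pose, the force, the opening and the grip force at its end, in the units of the state.
- status.state(): the state, without advancing time (a new reading comes with each control period).
- eyes.capture(name): name is "scene" or "side" or "wrist"; returns (picture, depth): 420x560x3 uint8, red, green, blue; 420x560 float32, m along the optical axis (not along the pixel's ray), 0 where there is no reading.
- eyes.camera_info(name): a dict with "fx", "fy", "cx", "cy" (pixels), "origin" and "rotation" of the camera in the world; the wrist camera has in their place "mount" (4x4, takes a point from camera to tool coordinates, whose origin is the TCP and whose axes are the flange's). Camera axes: x right, y up, looking along -z (the intrinsics and any distortion apply to the point x, -y, -z); pixel columns grow to the right and rows downward; lengths in m; the calibration is good to about 2 mm. A picture is of the moment at which its call begins: read the wrist's pose just before it. camera_info takes no time and is no camera call.
- manip.job_done(): hands the job in; it is judged then, once.
The state is a dict: "time": time; "q": joint angles; "joint_velocities": joint speeds; "tau": joint torques, N m; "ee_pos": TCP position; "eef_rot": TCP orientation; "ft_force": force on the tool from outside, world axes, zero at the start; "ft_torque": the same for the moment, N m; "width": finger opening in m; "gripper_force": force on a finger pad.
Only numpy, scipy, OpenCV 4.12 (cv2) and the standard library are available. Lean on these libraries where they do the work, as an engineer would, in place of code of your own. Each camera call takes 0.05 s, during which the arm holds its last target. There are 200 camera calls.

### The job

Slide the grey bin gently along its dock, without lifting it, until its lugs drop into the notches and it sits flat. Then push the tray's lever over to tip all four steel parts into the bin without touching the parts, and let the tray back down level gently, not letting it fall. Leave the other things on the desk where they are.

Things in the scene. Friction and masses are not known exactly. Their poses are not given: they have to be found in the camera images.
- station: Tipping station fixed on the table. Origin on the table under the docked bin's centre; x (along the rails) away from the robot, y towards the tray, z up. Dock plate 14 mm thick, x -200 to 85, y +-80 mm, side rails with inner faces at y +-72.5, tops at z 30 mm. Three through notches, 25 (x) by 24 (y) mm, at (35,-45), (35,45), (-35,0) mm.
- dock (a point): The seated bin's origin: on the dock plate's top, 14 mm above the table, on the station's z axis.
- bin: Grey open bin, 120 (x) x 140 (y) x 65 mm, walls 4, about 0.4 kg. Origin: centre of its underside; x as the station's. Three lugs below, 18 x 14 x 6 mm deep, at (35,-45), (35,45), (-35,0) mm. Rides on them between the rails, origin 20 mm up, 50-95 mm short of the dock. Pushed to +x on its near wall (1-3 N) it slides till they drop into the notches (3.5 mm play in x) and stop it.
- tray (a joint): Tilt of the steel tray, rad: 0 level at rest, grows as its far (+y) end lifts, stop at 1.2. Falls back if let go. Floor 112 (x) x 150 (y) mm, 100 mm above the table, from the hinge line (over the seated bin) to station y 208 mm; walls 22 mm high on three sides, open at the hinge. Parts slide off at a tilt that varies with friction, mostly 0.4 to 0.8.
- hinge (a point): Middle of the tray's hinge line, on the station at (0,58,100) mm; it runs along the station's x. Two grey arms of the stand carry it, 10 mm thick, at x +-69, y 49 to 215, z 91 to 107 mm; the bin (rim 85 mm up sliding, 79 seated) passes under them. The stand's legs are at y 85 to 215 mm.
- lever_ball (a point): Centre of the black ball (22 mm) that ends the tipping lever, 131 mm from the hinge line. The lever is a straight round bar, 12 mm thick, fixed to the tray at station x -105 mm (beside the tray, on the robot's side), square to the hinge. With the tray level it leans 0.5 rad from vertical towards +y; pushed to -y at the ball (2-10 N) it turns about the hinge with the tray.
- collar: Steel ring, 36 mm across, bore 18 mm, 18 mm high. Origin: centre of its underside as it starts. It starts standing in the tray; mass hidden, about 0.1 kg.
- hexnut: Plain steel hexagon, 32 mm across flats, 16 mm high. Origin: centre of its underside as it starts. It starts standing in the tray; mass hidden, about 0.1 kg.
- block: Steel block 28 x 28 x 18 mm with a round boss 16 mm across and 6 mm high on top. Origin: centre of its underside as it starts. It starts standing in the tray; mass hidden, about 0.1 kg.
- bush: Steel flanged bush: flange 36 mm across and 8 mm high, neck 22 mm across, 22 mm high in all. Origin: centre of its underside as it starts. It starts standing in the tray; mass hidden, about 0.1 kg.
- flange: Bystander: steel flange 80 mm across, 35 mm high. Origin: centre of its underside.
- sleeve: Bystander: dark steel sleeve 56 mm across, 40 mm high. Origin: centre of its underside.
- caliper: Bystander: digital caliper lying flat, 200 mm long along its x. Origin: middle of the beam's underside.
- calculator: Bystander: desk calculator 150 x 100 x 30 mm. Origin: centre of its underside.
- bottle: Bystander: clear water bottle 64 mm across, 200 mm high. Origin: centre of its underside.
- stamp: Bystander: black hand stamp 50 x 35 x 75 mm. Origin: centre of its underside.
Mind the look-alikes: they are no part of the job. Leave any turquoise or yellow look-alike of the hexnut alone.

How it is judged:
On the way, in this order (a step that is already met when the one before it is completed fails the run):
1. the bin is seated: lugs in the notches, flat on the dock, the tray not yet tipped (z of bin in the frame of station below 0.0165 m and horizontal distance between bin and dock below 0.008 m and angle between bin's own z axis and vertical below 0.04 rad and value of joint tray below 0.1 rad), for 0.2 s.
2. the tray is tipped and all four parts are in the seated bin (z of bin in the frame of station below 0.0165 m and horizontal distance between bin and dock below 0.008 m and angle between bin's own z axis and vertical below 0.04 rad and x of collar in the frame of bin between -0.062 and 0.062 m and y of collar in the frame of bin between -0.072 and 0.072 m and z of collar in the frame of bin between 0 and 0.062 m and x of hexnut in the frame of bin between -0.062 and 0.062 m and y of hexnut in the frame of bin between -0.072 and 0.072 m and z of hexnut in the frame of bin between 0 and 0.062 m and x of block in the frame of bin between -0.062 and 0.062 m and y of block in the frame of bin between -0.072 and 0.072 m and z of block in the frame of bin between 0 and 0.062 m and x of bush in the frame of bin between -0.062 and 0.062 m and y of bush in the frame of bin between -0.072 and 0.072 m and z of bush in the frame of bin between 0 and 0.062 m and value of joint tray above 0.3 rad), for 0.1 s.
At the end, for the whole second after the job is handed in: The bin is seated (origin less than 16.5 mm above the station's foot, within 8 mm of the dock point, tilted less than 0.04 rad), all four parts lie in it at rest below its rim, and the tray is back down (under 0.05 rad) (z of bin in the frame of station below 0.0165 m and horizontal distance between bin and dock below 0.008 m and angle between bin's own z axis and vertical below 0.04 rad and x of collar in the frame of bin between -0.062 and 0.062 m and y of collar in the frame of bin between -0.072 and 0.072 m and z of collar in the frame of bin between 0 and 0.062 m and x of hexnut in the frame of bin between -0.062 and 0.062 m and y of hexnut in the frame of bin between -0.072 and 0.072 m and z of hexnut in the frame of bin between 0 and 0.062 m and x of block in the frame of bin between -0.062 and 0.062 m and y of block in the frame of bin between -0.072 and 0.072 m and z of block in the frame of bin between 0 and 0.062 m and x of bush in the frame of bin between -0.062 and 0.062 m and y of bush in the frame of bin between -0.072 and 0.072 m and z of bush in the frame of bin between 0 and 0.062 m and value of joint tray below 0.05 rad and linear speed of bin below 0.02 m/s and linear speed of each of collar, hexnut, block, bush below 0.03 m/s); the robot touches nothing.
It fails at once if the bin is lifted off the dock instead of slid (height (world z) of bin above 0.035 m).
It fails at once if the bin is pushed harder than 40 N (contact force between the fingers and bin above 40 N).
It fails at once if the parts are touched by the gripper (contact force between the fingers and collar above 0.5 N or contact force between the fingers and hexnut above 0.5 N or contact force between the fingers and block above 0.5 N or contact force between the fingers and bush above 0.5 N).
It fails at once if the tray is let fall (faster than 2.5 rad/s downwards) (velocity of joint tray below -2.5 rad/s).
It fails at once if another thing on the desk is moved by more than 20 mm (distance of any of flange, sleeve, caliper, calculator, bottle, stamp from where it was at the start of the episode above 0.02 m).
It also fails if it takes over 58 s, if anything falls off the work surface, if the arm or the gripper's body presses on something with over 40 N, if the wrist force passes 120 N, or if a joint passes its speed limit or range.

## Working session

There is one attempt and no reset: what is moved stays moved. The work goes in short steps, Python scripts to look and compute and a tool call to move; the robot and the scene stay as the last step left them, time stands still between calls to the robot, and variables do not carry over. Pictures are saved under pics/ and viewed, at most 10 in all, crops included, and the job is handed in when it is done.

Besides the shell and the picture viewer there is one more tool, called as a command line: name --argument value ..., lists and objects as JSON in quotes. drive_tool: Moves the arm, as the interface text tells. Shift numbers are shares of 100 cm and turn numbers shares of 180 degrees, none past 1 either way. Its arguments: {"type":"object","properties":{"deltas":{"type":"array"}},"required":["deltas"]}

```bash
mkdir -p pics; ls; python3 - <<'E'
from plant import status, eyes
import cv2,numpy as np
print(status.state())
for n in("scene","side"):
    p,d=eyes.capture(n); cv2.imwrite(f"pics/{n}0.png",p[:,:,::-1]); np.save(f"pics/{n}0.npy",d); print(eyes.camera_info(n))
E
```

```text
pics
{'time': 0.0, 'q': array([-1.19100993e+00,  1.26362648e-01, -4.06068853e-02,  1.40542501e+00,
       -2.57201849e-05,  1.57079589e+00]), 'joint_velocities': array([ 0.00010923,  0.0003945 ,  0.00049044,  0.00079841, -0.00023206,
        0.00065014]), 'tau': array([-1.58970302e-03, -4.35911179e+01,  3.52925706e+01,  1.72644871e-02,
       -1.41630235e-04, -3.87140560e-06]), 'ee_pos': array([ 0.19447302, -0.48721924,  0.24153809]), 'eef_rot': array([-7.82314275e-04,  9.82024043e-01,  1.88754179e-01, -1.63463226e-04]), 'ft_force': array([-0.94178219,  0.20599256,  0.37667684]), 'ft_torque': array([-0.02308583, -0.02043843, -0.04218628]), 'gripper_force': 0.0, 'width': 0.08526065173553701}
{'fx': 447.75931113505146, 'fy': 447.75931113505146, 'cx': 283.7009388392804, 'cy': 212.61310667946734, 'origin': array([ 1.05787851, -0.78215104,  1.0500604 ]), 'rotation': array([0.88187742, 0.36817242, 0.10750044, 0.27419873])}
{'fx': 462.0651974311301, 'fy': 462.0651974311301, 'cx': 284.8088181974545, 'cy': 213.78688727717685, 'origin': array([0.30753951, 0.77733908, 0.84437279]), 'rotation': array([-0.15645511, -0.06820301,  0.42533687,  0.88879621])}
```

View pics/scene0.png

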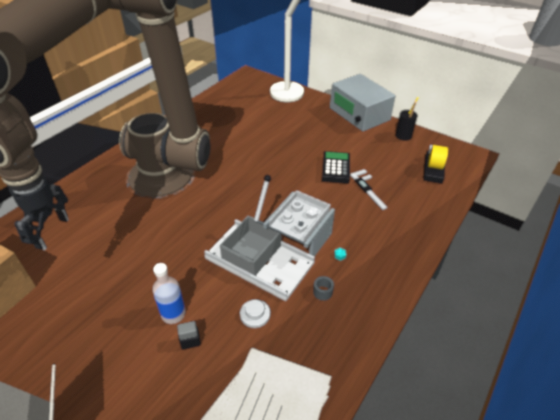

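View pics/side0.png

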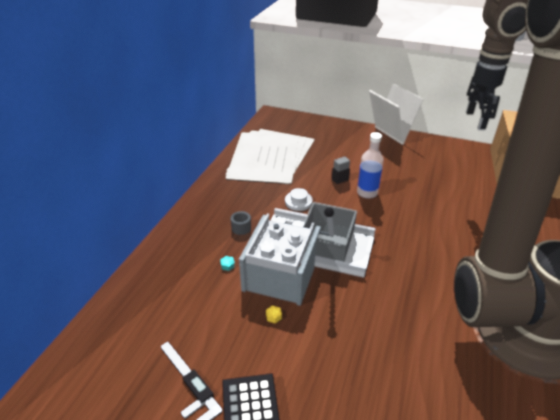

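The scene view shows the bin at about (250,245), the tray with its parts at (303,217), the lever ball at (267,178), and the dock plate running right to about (285,290). In the side view the ball is at (329,211). Next I'll measure using the depth images.

```bash
cat > h.py <<'E'
import numpy as np,cv2
from scipy.spatial.transform import Rotation as R
from plant import eyes,status
def cam(n):
    c=eyes.camera_info(n); q=c["rotation"]; return c,R.from_quat(q,scalar_first=True).as_matrix(),np.array(c["origin"])
def ray(n,u,v):
    c,M,o=cam(n); u,v=np.asarray(u,float),np.asarray(v,float)
    return o,np.stack([(u-c["cx"])/c["fx"],-(v-c["cy"])/c["fy"],-np.ones_like(u)],-1)@M.T
def cloud(n,d):
    v,u=np.mgrid[:420,:560]; o,r=ray(n,u,v); P=o+r*d[...,None]; P[d==0]=np.nan; return P
def onplane(n,u,v,z):
    o,r=ray(n,u,v); return o+r*((z-o[2])/r[...,2])[...,None]
def tri(a,b):
    (o1,r1),(o2,r2)=ray("scene",*a),ray("side",*b)
    s=np.linalg.lstsq(np.stack([r1,-r2],1),o2-o1,rcond=None)[0]; p,q=o1+s[0]*r1,o2+s[1]*r2
    return (p+q)/2,np.linalg.norm(p-q)
def proj(n,P):
    c,M,o=cam(n); p=(np.asarray(P)-o)@M; return np.stack([c["cx"]-c["fx"]*p[...,0]/p[...,2],c["cy"]+c["fy"]*p[...,1]/p[...,2]],-1)
E
python3 - <<'E'
from h import *
for n,box in(("scene",(195,170,345,305)),("side",(235,195,385,305))):
    P=cloud(n,np.load(f"pics/{n}0.npy")); x0,y0,x1,y1=box; m=np.zeros((420,560),bool); m[y0:y1,x0:x1]=1
    z=P[...,2]
    im=cv2.imread(f"pics/{n}0.png")
    print(n,"table z",np.nanmedian(z[m&(z<.008)]))
    for nm,a,b in(("rail",.026,.034),("plate",.010,.018),("rim",.081,.089),("arm/floor",.096,.111),("traytop",.117,.127)):
        s=m&(z>a)&(z<b); Q=P[s]
        (c,wh,an)=cv2.minAreaRect(Q[:,:2].astype(np.float32)*1000); print(nm,s.sum(),np.round(c),np.round(wh),round(an,1))
    cv2.imwrite(f"pics/{n}_crop.png",cv2.resize(im[y0:y1,x0:x1],None,fx=5,fy=5,interpolation=cv2.INTER_CUBIC)[:600,:800])
    hsv=cv2.cvtColor(im,cv2.COLOR_BGR2GRAY)
    for (u,v) in [(267,178),(329,211)]:
        w=hsv[v-6:v+7,u-6:u+7]; ys,xs=np.where(w<45); print("ball?",u-6+xs.mean(),v-6+ys.mean(),len(xs))
    if n=="scene": print(P[176:182,267])
print(tri((267,178.5),(329,211.5)))
E
```

```text
scene table z -0.0003887923531793458
rail 806 [505.  16.] [385. 611.] 25.2
plate 1874 [609.  28.] [578. 392.] 73.1
rim 277 [567. -68.] [338. 181.] 35.9
arm/floor 1561 [419.  14.] [473. 171.] 2.3
traytop 331 [556.  24.] [170. 159.] 2.6
ball? 267.46153846153845 178.15384615384616 13
ball? nan nan 0
[[ 0.47887572  0.00194927  0.2257877 ]
 [ 0.4793755   0.0011849   0.22284893]
 [ 0.48077733 -0.00080095  0.22119751]
 [ 0.48276687 -0.00358236  0.22039714]
 [ 0.4823772  -0.00314297  0.21616003]
 [ 0.48046001 -0.00063661  0.20968003]]
side table z 0.0017289126371373698
rail 905 [570. -84.] [399. 352.] 53.3
plate 1417 [ 538. -109.] [410. 412.] 22.1
rim 512 [525. -35.] [342. 159.] 73.1
arm/floor 2013 [562.  18.] [185. 170.] 2.1
traytop 660 [556.  24.] [171. 155.] 0.5
ball? nan nan 0
ball? 328.6744186046512 212.32558139534885 43
(array([0.47588464, 0.00260872, 0.2153571 ]), np.float64(0.0039849475601025095))<stdin>:13: RuntimeWarning: Mean of empty slice.
  ret = ret.dtype.type(ret / rcount)
```

View pics/scene_crop.png

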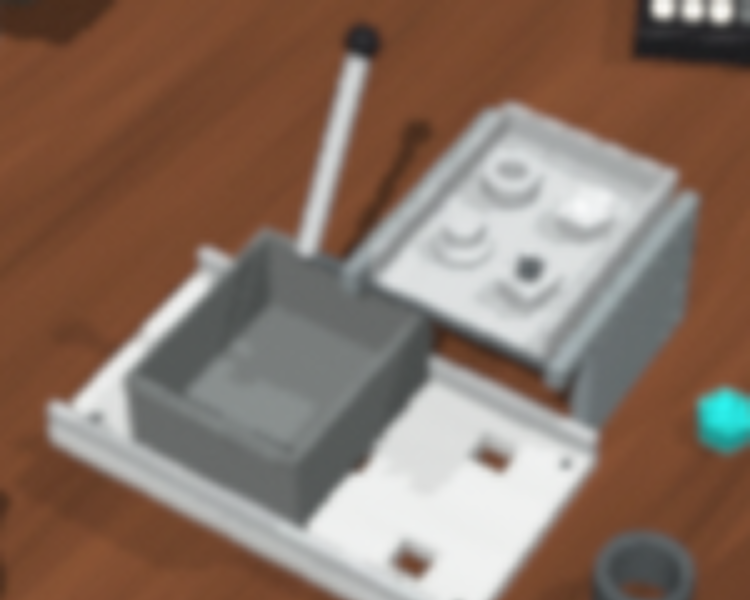

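View pics/side_crop.png

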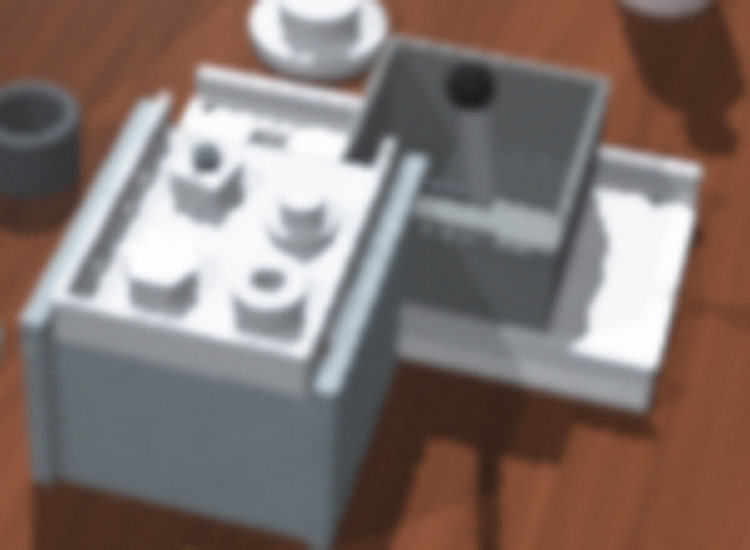

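Both crops show the dock's rail ends, the bin rim, the stand arms and the lever clearly. In the scene crop the bin rim corners are at about (265,232), (130,383), (300,452) and (432,312), and the ball is at (361,42). In the side crop the ball is at (470,85). I'll cast these corners onto planes at their known heights and fit a rigid pose.

```bash
cat > fit.py <<'E'
from h import *
off={"scene":(195,170),"side":(235,195)}
def full(n,x,y): return (x+.5)/5-.5+off[n][0],(y+.5)/5-.5+off[n][1]
S=[("scene",50,405,-200,-80,30),("scene",203,248,-200,80,30),("scene",597,432,85,80,30),
("side",703,170,-200,80,30),("side",199,67,85,-80,30),
("side",427,157,-74,49,107),("side",340,383,-74,215,107),("side",25,322,74,215,107),("side",163,95,74,49,107),
("scene",345,280,-74,49,107),("scene",558,385,74,49,107),("scene",697,198,74,215,107)]
W=np.array([onplane(n,*full(n,x,y),z/1000)[:2]*1000 for n,x,y,_,_,z in S]); L=np.array([[a,b] for *_,a,b,z in S],float)
keep=np.ones(len(S),bool)
for _ in range(2):
    a,b=L[keep],W[keep]; ca,cb=a.mean(0),b.mean(0); U,s,V=np.linalg.svd((a-ca).T@(b-cb)); M=V.T@np.diag([1,np.sign(np.linalg.det(V.T@U.T))])@U.T
    t=cb-M@ca; r=W-(L@M.T+t); keep=np.linalg.norm(r,axis=1)<9
E
python3 - <<'E'
from fit import *
print("yaw",np.degrees(np.arctan2(M[1,0],M[0,0])),"t",t); print(np.c_[r.round(1),keep])
B=np.array([onplane("scene",*full("scene",x,y),.085)[:2]*1000 for x,y in[(265,232),(130,383),(300,452),(432,312)]]+[onplane("side",*full("side",x,y),.085)[:2]*1000 for x,y in[(395,38),(608,78),(557,248)]])
print("bin rim in station",((B-t)@M).round(1))
p,e=tri(full("scene",361,42),full("side",470,85)); print("ball",p,e,"in stn",(p[:2]*1000-t)@M)
lb=M@np.array([-105,58+131*np.sin(.5)])+t; print("ball expected",lb,100+131*np.cos(.5))
E
```

```text
yaw 11.24146934730711 t [ 598.69725831 -126.38680176]
[[-2.860e+01  4.860e+01  0.000e+00]
 [-4.400e+00  4.530e+01  0.000e+00]
 [ 6.000e-01  4.000e+00  1.000e+00]
 [-6.000e-01 -1.128e+02  0.000e+00]
 [-2.420e+01 -1.000e-01  0.000e+00]
 [-8.000e+00  2.330e+01  0.000e+00]
 [ 1.730e+01  2.130e+01  0.000e+00]
 [ 1.750e+01  5.700e+00  0.000e+00]
 [-1.390e+01 -5.300e+00  0.000e+00]
 [ 4.000e-01  2.210e+01  0.000e+00]
 [-6.000e-01 -4.000e+00  1.000e+00]
 [ 2.140e+01  6.700e+00  0.000e+00]]
bin rim in station [[-139.5  106.2]
 [-156.2  -32.6]
 [ -46.3  -39.2]
 [ -21.    86.3]
 [ -50.6  -48.6]
 [-165.4  -32.2]
 [-144.6  105.2]]
ball [0.47564278 0.00351138 0.21609704] 0.0021079383338077967 in stn [-95.37068887 151.3947637 ]
ball expected [472.16155943 -28.3689286 ] 214.96331560763883
```

```bash
sed -i 's/("side",703,170,-200,80,30)/("side",703,170,-200,-80,30)/; s/range(2)/range(4)/; s/<9$/<np.sort(np.linalg.norm(r,axis=1))[-3]+.01/' fit.py
python3 - <<'E'
from fit import *
print("yaw",np.degrees(np.arctan2(M[1,0],M[0,0])),"t",t); print(np.c_[r.round(1),keep])
B=np.array([onplane("scene",*full("scene",x,y),.085)[:2]*1000 for x,y in[(265,232),(130,383),(300,452),(432,312)]]+[onplane("side",*full("side",x,y),.085)[:2]*1000 for x,y in[(395,38),(608,78),(557,248)]])
print("bin rim in station",((B-t)@M).round(1)); print(B.round(1))
p,e=tri(full("scene",361,42),full("side",470,85)); print("ball",p,e,"in stn",(p[:2]*1000-t)@M)
lb=M@np.array([-105,58+131*np.sin(.5)])+t; print("ball expected",lb,100+131*np.cos(.5))
E
```

```text
yaw 2.232057543741968 t [ 584.92898151 -113.66182754]
[[ 1.4  6.1  1. ]
 [ 0.5 -0.1  1. ]
 [ 0.3  3.1  1. ]
 [-1.8  1.7  1. ]
 [ 0.5  1.9  1. ]
 [-0.5 -1.9  1. ]
 [-1.1 -6.9  1. ]
 [-3.6  0.6  1. ]
 [-9.1 -7.4  0. ]
 [ 7.9 -3.1  0. ]
 [ 4.2 -6.1  1. ]
 [ 0.3  1.6  1. ]]
bin rim in station [[-141.2   69.7]
 [-135.9  -69.9]
 [ -26.3  -59.2]
 [ -21.    68.7]
 [ -29.1  -69.2]
 [-145.1  -70.9]
 [-146.    68. ]]
[[ 441.2  -49.5]
 [ 451.9 -188.8]
 [ 561.  -173.9]
 [ 561.3  -45.8]
 [ 558.5 -183.9]
 [ 442.7 -190.2]
 [ 436.4  -51.4]]
ball [0.47564278 0.00351138 0.21609704] 0.0021079383338077967 in stn [-104.6397547   121.34066339]
ball expected [475.30367655   2.96183671] 214.96331560763883
```

The pose fits: yaw is 2.2° and the station origin is (0.585, -0.1137). The measured ball agrees with the model to about 1.5 mm. The bin centre is at station x ≈ -84. I'll move above the near wall with the fingers shut.

drive_tool --deltas '[0,0,-0.009,0.018,0.03,0.01,1,0,0,-0.009,0.018,0.03,0.01,1,0,0,-0.009,0.018,0.03,0.01,1,0,0,-0.009,0.018,0.03,0.01,1,0,0,-0.009,0.018,0.03,0,1,0,0,-0.009,0.018,0.03,0,1,0,0,-0.009,0.018,0.03,0,1,0,0,-0.009,0.018,0.03,0,1,0,0,-0.009,0.018,0.03,0,1,0,0,-0.009,0.018,0.03,0,1,0,0,-0.009,0.018,0.03,0,1,0,0,-0.009,0.018,0.03,0,1]'

```text
time: 1.3
ee_pos: [0.411, -0.1262, 0.2821]
eef_rot: [-0.0, 1.0, 0.02, -0.0]
ft_force: [-0.8, 0.3, 1.0]
width: -0.0001
gripper_force: 0.0
```

drive_tool --deltas '[0,0,0,0,0,0,1,0,0,0,0,0,0,1]'

```text
time: 1.5
ee_pos: [0.4107, -0.1269, 0.2819]
eef_rot: [-0.0, 1.0, 0.021, -0.001]
ft_force: [0.7, -0.4, 0.3]
width: -0.0004
gripper_force: 0.0
```

drive_tool --deltas '[0,0,0,0,0,-0.025,1,0,0,0,0,0,-0.025,1,0,0,0,0,0,-0.025,1,0,0,0,0,0,-0.025,1,0,0,0,0,0,-0.025,1,0,0,0,0,0,-0.025,1,0,0,0,0,0,-0.025,1,0,0,0,0,0,-0.025,1,0,0,0,0,0,-0.02,1,0,0,0,0,0,-0.01,1,0,0,0,0,0,0,1,0,0,0,0,0,0,1]'

```text
time: 2.7
ee_pos: [0.4108, -0.1281, 0.053]
eef_rot: [0.0, 1.0, 0.02, 0.0]
ft_force: [-0.5, 0.5, -0.3]
width: 0.0
gripper_force: 0.0
```

drive_tool --deltas '[0,0,0,0.004,0,0,1,0,0,0,0.004,0,0,1,0,0,0,0.004,0,0,1,0,0,0,0.003,0,0,1,0,0,0,0.003,0,0,1,0,0,0,0.003,0,0,1,0,0,0,0.003,0,0,1,0,0,0,0.003,0,0,1]'

```text
time: 3.5
ee_pos: [0.4377, -0.1275, 0.0522]
eef_rot: [-0.0, 1.0, 0.02, -0.0]
ft_force: [-2.1, 0.2, 1.5]
width: 0.0003
gripper_force: 0.0
```

drive_tool --deltas '[0,0,0,0.004,0.0002,0,1,0,0,0,0.004,0.0002,0,1,0,0,0,0.004,0.0002,0,1,0,0,0,0.004,0.0002,0,1,0,0,0,0.004,0.0002,0,1,0,0,0,0.004,0.0002,0,1,0,0,0,0.004,0.0002,0,1,0,0,0,0.004,0.0002,0,1,0,0,0,0.004,0.0002,0,1,0,0,0,0.004,0.0002,0,1,0,0,0,0.004,0.0002,0,1,0,0,0,0.004,0.0002,0,1]'

```text
time: 4.7
ee_pos: [0.4859, -0.1252, 0.0523]
eef_rot: [0.0, 1.0, 0.02, -0.0]
ft_force: [-0.3, -0.3, -0.3]
width: -0.0002
gripper_force: 0.0
```

drive_tool --deltas '[0,0,0,0.003,0.0001,0,1,0,0,0,0.003,0.0001,0,1,0,0,0,0.003,0.0001,0,1,0,0,0,0.002,0.0001,0,1,0,0,0,0.002,0.0001,0,1,0,0,0,0.002,0.0001,0,1]'

```text
time: 5.3
ee_pos: [0.5007, -0.1246, 0.0523]
eef_rot: [-0.0, 1.0, 0.02, -0.0]
ft_force: [-1.7, -0.8, -0.8]
width: 0.0003
gripper_force: 0.0
```

drive_tool --deltas '[0,0,0,0.002,0.0001,0,1,0,0,0,0.002,0.0001,0,1,0,0,0,0.002,0.0001,0,1,0,0,0,0.002,0.0001,0,1]'

```text
time: 5.7
ee_pos: [0.5089, -0.1242, 0.0523]
eef_rot: [-0.0, 1.0, 0.02, 0.0]
ft_force: [0.3, -0.4, 0.3]
width: 0.0002
gripper_force: 0.0
```

drive_tool --deltas '[0,0,0,0.001,0,0,1,0,0,0,0.001,0,0,1]'

```text
time: 5.9
ee_pos: [0.5109, -0.1242, 0.0524]
eef_rot: [0.0, 1.0, 0.02, 0.0]
ft_force: [0.2, 0.4, 0.7]
width: 0.0001
gripper_force: 0.0
```

drive_tool --deltas '[0,0,0,0.001,0,0,1,0,0,0,0.001,0,0,1]'

```text
time: 6.1
ee_pos: [0.5128, -0.1242, 0.0523]
eef_rot: [0.0, 1.0, 0.02, 0.0]
ft_force: [-2.7, 0.1, 0.7]
width: -0.0001
gripper_force: 0.7
```

```bash
python3 - <<'E'
from h import *
p,d=eyes.capture("scene"); cv2.imwrite("pics/s1.png",cv2.resize(p[170:305,195:345,::-1],None,fx=5,fy=5,interpolation=cv2.INTER_CUBIC)[:600])
s=status.state();print(s["ft_force"],s["ee_pos"])
E
```

```text
[ 0.43046784 -0.75631742  0.18654333] [ 0.51278925 -0.12417498  0.05234121]
```

View pics/s1.png

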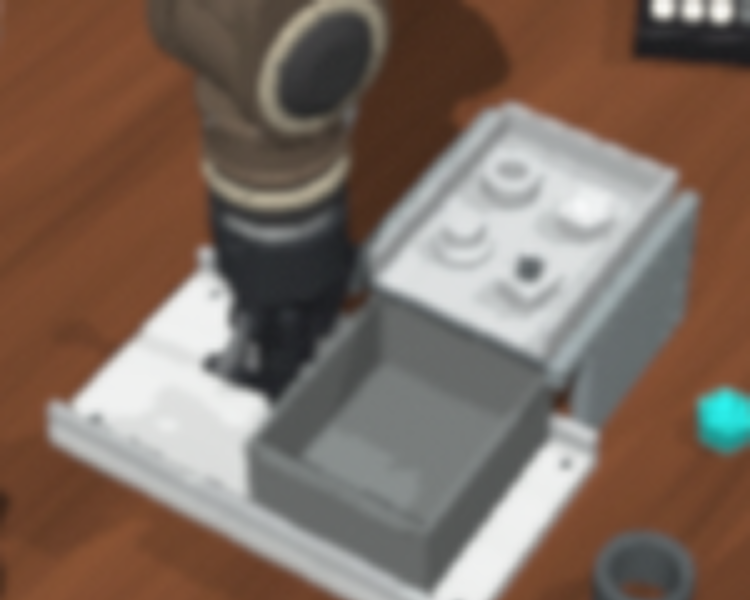

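The bin is close to the dock, with its near corner at about (250,437) in the crop. I'll keep pushing in fine steps.

drive_tool --deltas '[0,0,0,0.001,0,0,1,0,0,0,0.001,0,0,1]'

```text
time: 6.35
ee_pos: [0.5143, -0.1242, 0.0523]
eef_rot: [0.0, 1.0, 0.02, -0.0]
ft_force: [-3.0, -0.7, 1.7]
width: -0.0002
gripper_force: 1.2
```

drive_tool --deltas '[0,0,0,0.001,0,0,1,0,0,0,0.001,0,0,1]'

```text
time: 6.55
ee_pos: [0.5165, -0.1242, 0.0523]
eef_rot: [0.0, 1.0, 0.02, -0.0]
ft_force: [-2.3, -0.6, 2.5]
width: -0.0001
gripper_force: 1.2
```

drive_tool --deltas '[0,0,0,0.001,0,0,1]'

```text
time: 6.65
ee_pos: [0.5176, -0.1242, 0.0523]
eef_rot: [0.0, 1.0, 0.02, -0.0]
ft_force: [-2.0, -0.7, 1.4]
width: -0.0002
gripper_force: 1.2
```

```bash
python3 - <<'E'
from fit import *
for (x,y) in [(250,437),(430,522),(553,385)]:
    for z in(.079,.085): print(((onplane("scene",*full("scene",x,y),z)[:2]*1000-t)@M).round(1))
_,d=eyes.capture("scene"); P=cloud("scene",d); Q=P.reshape(-1,3); Q=Q[~np.isnan(Q[:,0])]
l=(Q[:,:2]*1000-t)@M
for a,b,c,e in[(20,40,-70,-67),(-45,45,55,62),(20,70,-72,-64)]:
    s=(l[:,0]>a)&(l[:,0]<b)&(l[:,1]>c)&(l[:,1]<e); print(s.sum(),np.percentile(Q[s,2],[50,90,99]) if s.any() else 0)
s=(abs(l[:,0])<40)&(abs(l[:,1])<45); print("floor",s.sum(),np.median(Q[s,2]))
d0=np.load("pics/scene0.npy"); Q=cloud("scene",d0).reshape(-1,3); l=(Q[:,:2]*1000-t)@M; s=(abs(l[:,0]+84)<40)&(abs(l[:,1])<45); print("floor before",np.nanmedian(Q[s,2]))
print(status.state()["ft_force"],status.state()["ee_pos"])
E
```

```text
[-58.8 -61.5]
[-55.7 -65.4]
[ 57.4 -57.4]
[ 59.8 -61.3]
[64.6 62.8]
[66.9 58.2]
13 [0.07264051 0.07775698 0.07853714]
118 [0.09604131 0.10039535 0.10238134]
163 [0.05022566 0.07701916 0.08042531]
floor 2589 0.37435819885934785
floor before 0.023707014559529727
[-2.74865074 -0.37709946  1.00232638] [ 0.51771309 -0.12413441  0.05229732]
```

```bash
cat >chk.py <<'E'
from fit import *
def chk(d,x0):
    Q=cloud("scene",d).reshape(-1,3); l=(Q[:,:2]*1000-t)@M
    s=(abs(l[:,0]-x0)<48)&(abs(l[:,1])<55)&(Q[:,2]<.04); print("floor",s.sum(),np.median(Q[s,2]))
    s=(abs(l[:,0]-x0)<75)&(abs(l[:,1]+69)<4)&(Q[:,2]>.06)&(Q[:,2]<.095); print("rim -y",np.percentile(Q[s,2],[80,90,95]), "x", np.percentile(l[s,0],[1,99]))
    s=(abs(l[:,0]-x0-58)<8)&(abs(l[:,1])<40)&(Q[:,2]>.06)&(Q[:,2]<.095); print("rim far",np.percentile(Q[s,2],[80,90,95]),np.median(l[s,0]))
E
python3 - <<'E'
from chk import *
chk(np.load("pics/scene0.npy"),-84)
chk(eyes.capture("scene")[1],0)
E
```

```text
floor 473 0.02369991418484818
rim -y [0.08362527 0.08550099 0.08678291] x [-142.81972268  -25.25112236]
rim far [0.08390826 0.08538747 0.08643226] -25.389537785528226
floor 573 0.01777299115225972
rim -y [0.07736933 0.07909919 0.07990587] x [-54.77028297  62.652927  ]
rim far [0.07831145 0.07982168 0.08034996] 63.0095893313157
```

drive_tool --deltas '[0,0,0,0.001,0,0,1,0,0,0,0.001,0,0,1]'

```text
time: 6.95
ee_pos: [0.5178, -0.1241, 0.0523]
eef_rot: [-0.0, 1.0, 0.02, -0.002]
ft_force: [-11.5, -0.1, 9.5]
width: 0.0
gripper_force: 6.1
```

The bin floor has dropped 5.9 mm and further pushing is now resisted, so the bin is seated. I'll back off and move behind the lever ball.

drive_tool --deltas '[0,0,0,-0.006,0,0,1,0,0,0,-0.007,0,0,1,0,0,0,-0.007,0,0,1,0,0,0,0,0,0.03,1,0,0,0,0,0,0.03,1,0,0,0,0,0,0.03,1,0,0,0,0,0,0.03,1,0,0,0,0,0,0.03,1,0,0,0,0,0,0.03,1,0,0,0,0,0,0.03,1,0,0,0,0,0,0.03,1,0,0,0,0,0,0.02,1]'

```text
time: 8.15
ee_pos: [0.4997, -0.1242, 0.3146]
eef_rot: [0.0, 1.0, 0.02, 0.001]
ft_force: [-0.3, 0.1, 0.4]
width: 0.0001
gripper_force: 0.0
```

drive_tool --deltas '[0,0,0,-0.004,0.025,0,1,0,0,0,-0.004,0.025,0,1,0,0,0,-0.004,0.025,0,1,0,0,0,-0.004,0.025,0,1,0,0,0,-0.004,0.025,0,1,0,0,0,-0.004,0.025,0,1,0,0,0,0,0.025,0,1,0,0,0,0,0,0,1,0,0,0,0,0,0,1]'

```text
time: 9.05
ee_pos: [0.4768, 0.0332, 0.3122]
eef_rot: [-0.006, 0.999, 0.031, -0.0]
ft_force: [-0.6, 0.4, 0.1]
width: 0.0
gripper_force: 0.0
```

```bash
python3 - <<'E'
from chk import *
chk(eyes.capture("scene")[1],0)
s=status.state();print(s["time"],s["ft_force"],s["ee_pos"])
p,_=eyes.capture("side"); cv2.imwrite("pics/side1.png",cv2.resize(p[150:300,220:400,::-1],None,fx=4,fy=4,interpolation=cv2.INTER_CUBIC))
E
```

```text
floor 564 0.017776572231306242
rim -y [0.07794865 0.07929861 0.07990689] x [-54.9413616   64.29561279]
rim far [0.0787025  0.08026659 0.08108038] 62.89547976887883
9.1 [ 0.25798136 -0.59994765  0.23030502] [0.476799   0.0329392  0.31218761]
```

View pics/side1.png

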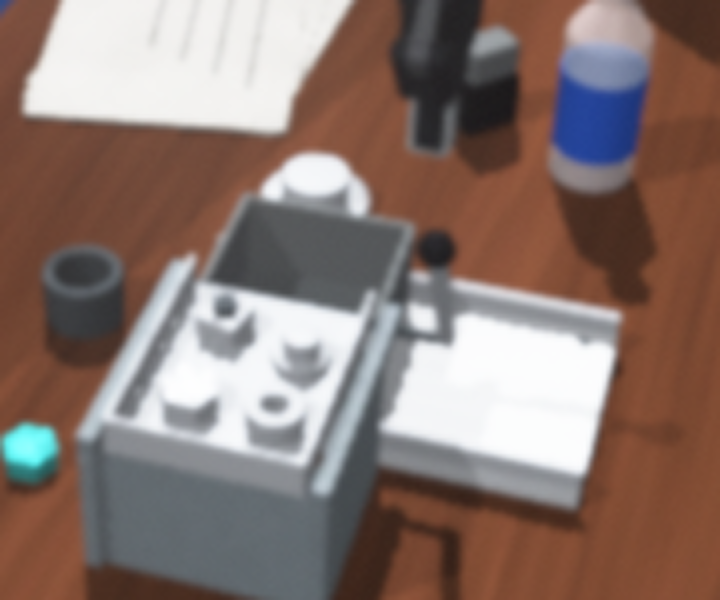

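The bin sits flat against the dock, the ball is at (437,250), and the fingers are above and clear of it. The last move came up short in y, so I'll check the joint margins.

```bash
python3 - <<'E'
from h import *
s=status.state(); print(s["q"].round(3),s["joint_velocities"].round(3),s["eef_rot"],s["ee_pos"])
E
```

```text
[0.061 0.047 0.027 1.551 0.013 3.141] [-0.001  0.    -0.     0.003  0.001 -0.001] [-6.49522332e-03  9.99499020e-01  3.09746453e-02 -3.04714734e-04] [0.47679367 0.03283328 0.31218509]
```

drive_tool --deltas '[0,0,0,0,0.008,0,1,0,0,0,0,0.008,0,1,0,0,0,0,0,0,1]'

```text
time: 9.45
ee_pos: [0.4774, 0.0411, 0.3122]
eef_rot: [-0.01, 0.999, 0.037, -0.0]
ft_force: [-0.6, 0.6, -0.1]
width: -0.0002
gripper_force: 0.0
```

Joint 6 is at its limit. I'll turn the tool a quarter turn the other way.

drive_tool --deltas '[0,0,0.041,0,0,0,1,0,0,0.041,0,0,0,1,0,0,0.041,0,0,0,1,0,0,0.041,0,0,0,1,0,0,0.041,0,0,0,1,0,0,0.041,0,0,0,1,0,0,0.041,0,0,0,1,0,0,0.041,0,0,0,1,0,0,0.041,0,0,0,1,0,0,0.041,0,0,0,1,0,0,0.041,0,0,0,1,0,0,0.041,0,0,0,1]'

```text
time: 10.65
ee_pos: [0.4773, 0.041, 0.3122]
eef_rot: [-0.007, 0.687, 0.726, -0.007]
ft_force: [0.0, -0.0, 0.4]
width: -0.0003
gripper_force: 0.0
```

drive_tool --deltas '[0,0,0,0,0,0,1]'

```text
time: 10.75
ee_pos: [0.4773, 0.0411, 0.3123]
eef_rot: [-0.007, 0.689, 0.725, -0.007]
ft_force: [-0.1, -0.2, 0.3]
width: -0.0001
gripper_force: 0.0
```

```bash
python3 - <<'E'
from h import *
s=status.state(); print(s["q"].round(3),s["ee_pos"]); m=R.from_quat(s["eef_rot"],scalar_first=True).as_matrix(); print(m.round(3)); 
E
```

```text
[8.500e-02 6.600e-02 4.700e-02 1.572e+00 1.000e-03 1.606e+00] [0.47729027 0.04105576 0.31226328]
[[-0.05   0.999 -0.02 ]
 [ 0.999  0.05  -0.001]
 [-0.    -0.02  -1.   ]]
```

drive_tool --deltas '[0,0,0,-0.003,0.006,0,1,0,0,0,0,0,-0.02,1,0,0,0,0,0,-0.02,1,0,0,0,0,0,-0.02,1,0,0,0,0,0,-0.02,1,0,0,0,0,0,-0.016,1,0,0,0,0,0,0,1,0,0,0,0,-0.004,0,1,0,0,0,0,-0.004,0,1,0,0,0,0,-0.004,0,1,0,0,0,0,-0.003,0,1]'

```text
time: 11.85
ee_pos: [0.4746, 0.0316, 0.217]
eef_rot: [-0.006, 0.689, 0.724, -0.007]
ft_force: [0.2, 0.6, 0.2]
width: -0.0
gripper_force: 0.0
```

```bash
python3 - <<'E'
from h import *
s=status.state(); print(s["time"],s["ee_pos"],s["ft_force"])
p,_=eyes.capture("side"); cv2.imwrite("pics/side2.png",cv2.resize(p[140:300,220:400,::-1],None,fx=4,fy=3.7,interpolation=cv2.INTER_CUBIC))
E
```

```text
11.85 [0.47458787 0.03160234 0.21703424] [0.21377164 0.58529826 0.24537899]
```

View pics/side2.png

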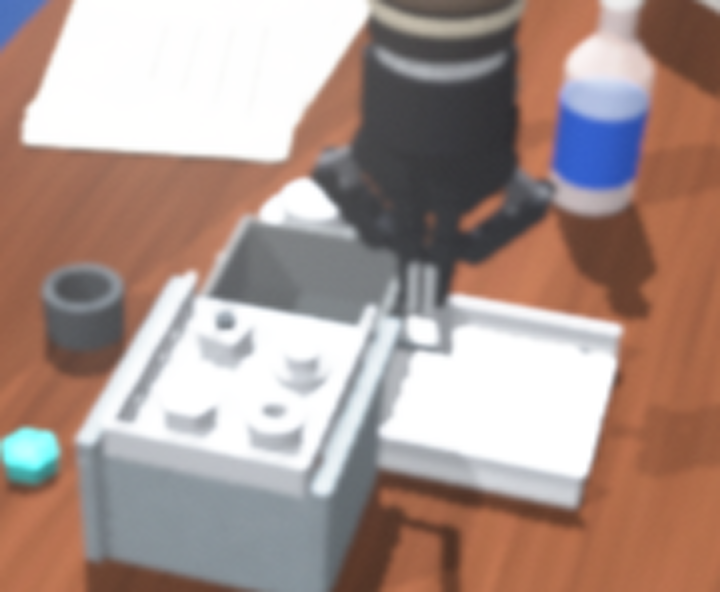

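The fingers are just behind the ball, with the fingertips at (425,335), and clear of the tray. I'll push along the arc.

drive_tool --deltas '[0,0,0,0,-0.003,0,1,0,0,0,0,-0.003,0,1,0,0,0,0,-0.003,0.0014,1,0,0,0,0,-0.003,0.0014,1,0,0,0,0,-0.003,0.0014,1,0,0,0,0.0005,-0.003,0.0014,1,0,0,0,0,-0.003,0.001,1,0,0,0,0,-0.003,0.001,1,0,0,0,0,-0.003,0.001,1,0,0,0,0.0005,-0.003,0.001,1]'

```text
time: 12.9
ee_pos: [0.4755, 0.0032, 0.2269]
eef_rot: [-0.007, 0.689, 0.725, -0.006]
ft_force: [-1.3, 5.7, 4.7]
width: 0.0001
gripper_force: 3.0
```

```bash
cat >tray.py <<'E'
from fit import *
def tray(save=None):
    s=status.state(); print(s["time"],s["ee_pos"].round(4),s["ft_force"].round(1))
    p,d=eyes.capture("scene"); Q=cloud("scene",d).reshape(-1,3); l=(Q[:,:2]*1000-t)@M; z=Q[:,2]*1000
    for th in [0]: 
        s=(abs(l[:,0])<52)&(l[:,1]>62)&(l[:,1]<215)&(z>95)&(z<260)
        a=np.arctan2(z[s]-100,l[s,1]-58); print("tray angle pct",np.percentile(a,[10,25,50,75]).round(2),s.sum())
    if save: cv2.imwrite(save,cv2.resize(p[130:305,195:355,::-1],None,fx=4,fy=3.4,interpolation=cv2.INTER_CUBIC))
E
python3 -c "
from tray import *
tray()"
```

```text
12.9 [0.4755 0.0032 0.2269] [-1.3  5.7  4.7]
tray angle pct [0.11 0.17 0.21 0.32] 1553
```

drive_tool --deltas '[0,0,0,0,-0.003,0.001,1,0,0,0,0,-0.003,0.001,1,0,0,0,0.0005,-0.003,0.0008,1,0,0,0,0,-0.003,0.0007,1,0,0,0,0,-0.003,0.0006,1,0,0,0,0,-0.003,0.0005,1,0,0,0,0.0005,-0.003,0.0004,1,0,0,0,0,-0.003,0.0003,1,0,0,0,0,-0.003,0.0002,1,0,0,0,0,-0.003,0.0001,1,0,0,0,0.0005,-0.003,0,1,0,0,0,0,-0.003,0,1]'

```text
time: 14.15
ee_pos: [0.4767, -0.0343, 0.2313]
eef_rot: [-0.007, 0.689, 0.724, -0.007]
ft_force: [-0.5, 3.5, 3.0]
width: 0.0001
gripper_force: 1.8
```

drive_tool --deltas '[0,0,0,0,-0.003,0,1,0,0,0,0,-0.003,-0.0002,1,0,0,0,0.0005,-0.003,-0.0003,1,0,0,0,0,-0.003,-0.0003,1,0,0,0,0,-0.003,-0.0004,1,0,0,0,0,-0.003,-0.0005,1,0,0,0,0.0005,-0.003,-0.0006,1,0,0,0,0,-0.003,-0.0007,1,0,0,0,0,-0.003,-0.0008,1,0,0,0,0,-0.003,-0.0009,1]'

```text
time: 15.15
ee_pos: [0.4778, -0.0644, 0.2266]
eef_rot: [-0.007, 0.689, 0.724, -0.007]
ft_force: [0.4, 1.4, 1.8]
width: -0.0002
gripper_force: 0.9
```

```bash
python3 -c "
from tray import *
tray('pics/t1.png')"
```

```text
15.15 [ 0.4778 -0.0644  0.2266] [0.4 1.4 1.8]
tray angle pct [0.58 0.67 0.7  0.73] 1768
```

View pics/t1.png

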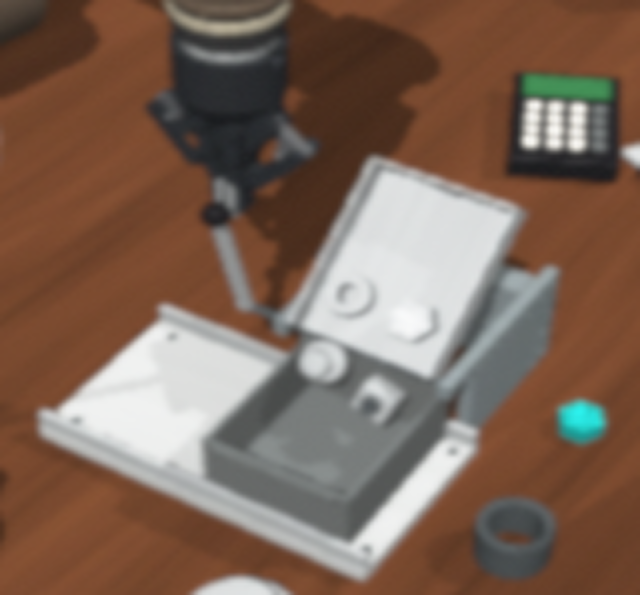

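The tray is at about 0.7 rad. The bush and block are dropping into the bin, and the collar (350,295) and nut (410,320) are sliding. I'll carry on to about 0.95 rad.

drive_tool --deltas '[0,0,0,0,0,0,1,0,0,0,0,0,0,1,0,0,0,0,0,0,1,0,0,0,0,-0.003,-0.001,1,0,0,0,0,-0.003,-0.001,1,0,0,0,0,-0.003,-0.001,1,0,0,0,0,-0.003,-0.001,1,0,0,0,0,-0.003,-0.001,1,0,0,0,0,-0.003,-0.001,1,0,0,0,0,0,0,1,0,0,0,0,0,0,1,0,0,0,0,0,0,1]'

```text
time: 16.4
ee_pos: [0.4776, -0.0819, 0.2208]
eef_rot: [-0.007, 0.689, 0.724, -0.007]
ft_force: [-0.1, 1.4, 0.3]
width: 0.0003
gripper_force: 0.5
```

```bash
python3 -c "
from tray import *
tray('pics/t2.png')"
```

```text
16.4 [ 0.4776 -0.0819  0.2208] [-0.1  1.4  0.3]
tray angle pct [0.71 0.79 0.83 0.85] 1754
```

View pics/t2.png

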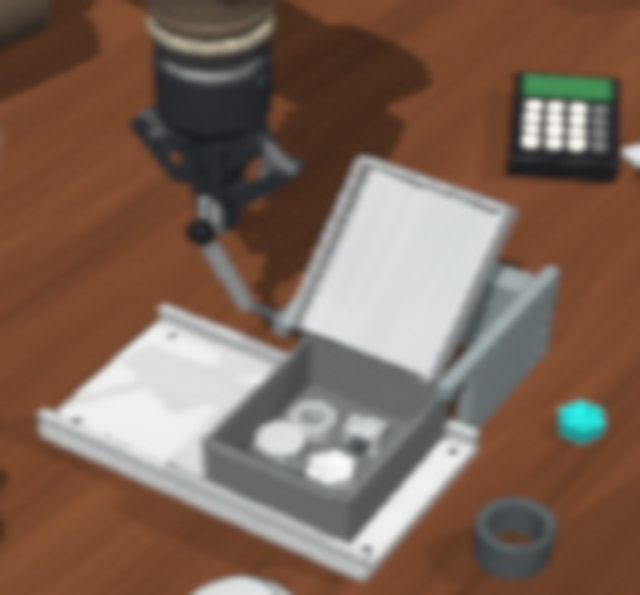

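All four parts are in the bin, around (310,440), and the tray is empty. I'll lower it back along the arc.

drive_tool --deltas '[0,0,0,0,0.003,0.001,1,0,0,0,0,0.003,0.001,1,0,0,0,0,0.004,0.001,1,0,0,0,0,0.004,0.001,1,0,0,0,0,0.004,0.001,1,0,0,0,0,0.004,0.001,1,0,0,0,0,0.004,0.001,1,0,0,0,0,0.004,0.001,1,0,0,0,0,0.004,0.001,1,0,0,0,0,0.004,0.001,1,0,0,0,0,0.004,0,1,0,0,0,0,0.004,0,1]'

```text
time: 17.65
ee_pos: [0.4777, -0.0356, 0.2308]
eef_rot: [-0.007, 0.689, 0.724, -0.007]
ft_force: [-0.5, 2.2, -0.8]
width: -0.0
gripper_force: 0.7
```

drive_tool --deltas '[0,0,0,0,0.004,0,1,0,0,0,0,0.004,0,1,0,0,0,0,0.004,0,1,0,0,0,0,0.004,-0.001,1,0,0,0,0,0.004,-0.001,1,0,0,0,0,0.004,-0.001,1,0,0,0,0,0.003,-0.001,1,0,0,0,0,0.003,-0.001,1,0,0,0,0,0.003,-0.001,1,0,0,0,0,0.003,-0.001,1,0,0,0,0,0.003,-0.001,1,0,0,0,0,0.003,-0.001,1]'

```text
time: 18.85
ee_pos: [0.4776, 0.0062, 0.2215]
eef_rot: [-0.007, 0.689, 0.724, -0.007]
ft_force: [-1.2, 2.5, 0.1]
width: -0.0002
gripper_force: 1.0
```

drive_tool --deltas '[0,0,0,0,0.003,-0.001,1,0,0,0,0,0.003,-0.001,1,0,0,0,0,0.003,-0.001,1,0,0,0,0,0.003,-0.001,1,0,0,0,0,0.003,-0.001,1,0,0,0,0,0.003,-0.001,1,0,0,0,0,0.003,0,1]'

```text
time: 19.55
ee_pos: [0.4778, 0.0273, 0.2157]
eef_rot: [-0.007, 0.689, 0.724, -0.007]
ft_force: [0.9, 2.2, -1.8]
width: 0.0
gripper_force: 0.7
```

Almost at rest. I'll continue slowly, then clear the ball and rise.

drive_tool --deltas '[0,0,0,0,0.002,0,1,0,0,0,0,0.002,0,1,0,0,0,0,0.002,0,1,0,0,0,0,0.002,0,1,0,0,0,0,0.003,0,1,0,0,0,0,0.004,0,1,0,0,0,0,0.004,0,1]'

```text
time: 20.25
ee_pos: [0.4777, 0.0464, 0.2158]
eef_rot: [-0.007, 0.689, 0.724, -0.007]
ft_force: [-0.6, 0.6, -1.3]
width: -0.0005
gripper_force: 0.0
```

drive_tool --deltas '[0,0,0,0,0,0.02,1,0,0,0,0,0,0.03,1,0,0,0,0,0,0.03,1,0,0,0,0,0,0.02,1,0,0,0,0,0,0,1,0,0,0,0,0,0,1]'

```text
time: 20.85
ee_pos: [0.478, 0.0463, 0.3156]
eef_rot: [-0.007, 0.689, 0.725, -0.007]
ft_force: [0.8, -0.6, 0.9]
width: -0.0
gripper_force: 0.0
```

```bash
python3 - <<'E'
from tray import *
from chk import chk
tray('pics/t3.png'); chk(eyes.capture("scene")[1],0)
E
```

```text
20.85 [0.478  0.0463 0.3156] [ 0.8 -0.6  0.9]
tray angle pct [-0.05 -0.02 -0.    0.03] 1350
floor 511 0.03093003928326743
rim -y [0.07817826 0.07957487 0.08073886] x [-53.31618545  64.1061544 ]
rim far [0.07818003 0.07951211 0.08065765] 63.23470345184971
```

View pics/t3.png

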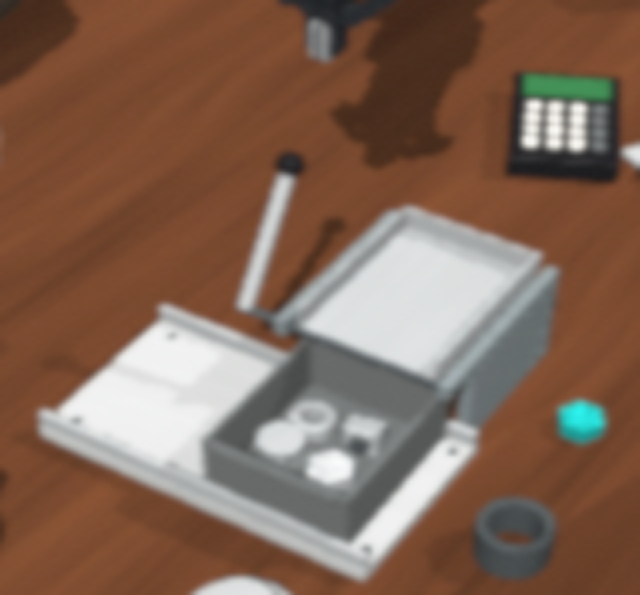

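The tray is level, all four parts are in the seated bin, and the gripper is clear above the ball (290,162). I'll hand the job in.

```bash
python3 -c "
from plant import manip
print(manip.job_done())"
```

```text
the job is handed in; nothing more can be done
None
```

The job is handed in: the bin is seated, all four parts are in it, the tray is back down level, and the arm is clear; the hand-in gave no verdict, so this rests on my last pictures and depth readings.

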